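Feed a strip under the drag spring of a dowelling jig

ROBOT

A 7-joint arm with a two-finger parallel gripper is mounted at the origin on the work surface. World frame = base frame: x ahead of the robot, y to its left, z up, the work surface at z = 0. Lengths are in mm, angles in degrees, forces in N, time in s.
With the tool pointing down it reaches from about 400 to 875 mm from the base axis. Payload 6.5 kg.
Tool frame: the origin (TCP) lies at the very end of the fingers, on their centre line; the grasp point (between the pads) lies behind it (env.grasp_offset is the z of the grasp point in the tool frame, in mm); z points along the fingers, y is the direction in which the jaws open and shut (so a half turn about z gives the same grasp; the last joint's range is limited). The gripper opens to 88 mm and grips with 3 to 60 N. Pads are 18 mm wide; open, the fingers measure 123 mm over their backs; the gripper's body (75 mm by 187 mm) begins 45 mm behind the grasp point.
Start: joints at [59.748, 30.733, -0.252, 88.115, 0.149, 61.152, -4.079], TCP at [289.609, -581.908, 238.716] pointing down, gripper open.
Joint ranges: [-154.64, 154.64], [-21.42, 123.67], [-72.66, 72.17], [13.99, 137.28], [-74.86, 254.86], [10.95, 109.41], [-158.01, 158.01]. Speed limits (degrees/s): [136.94, 136.94, 180, 180, 180, 180, 180].

INTERFACE

Orientations are given as [roll, pitch, yaw] about the fixed x, y, z axes, in that order (R = Rz(yaw) Ry(pitch) Rx(roll)).
In Python, from station import env gives the robot as it stands.
- The arm moves only by the tool carry_out, never from a script. Its arguments are lists of equal length, an entry for each row: "travel": the shift along the tool's x, y, z in m, a list of three; "twist": the turn about the tool's z in rad; "gripper": the finger opening in m, from 0 to 0.0881. In form: {"travel": [[tx, ty, tz], ...], "twist": [twist, ...], "gripper": [gripper, ...]}. A call has 1 to 5 rows; each row shifts and turns the commanded pose from where the row before left it, along the tool's axes as they then stand; what a row does not reach is not made up. A row lasts 1/8 s, in which the tool goes at most 62.5 mm and 10.7 degrees, less where a joint would pass 70% of its speed; a pose out of reach is approached as far as the arm can. A call with a gripper value outside its range is refused whole. The fingers move at their own pace and stop on an object; the grip force is fixed at half the most. Time passes only in rows, so rows that do not move let the fingers close. It gives the time, the measured TCP pose, the force and the opening at its end, in the units of the state.
- env.state(): the state, without advancing time (a new reading comes with each control period).
- env.read_camera(name): name is "scene" or "top" or "wrist"; returns a dict with "pixels" (384x512x3 uint8, red, green, blue), "intrinsics" (3x3 intrinsics, pixels), "dist" ([k1, k2, p1, p2, k3] as OpenCV has them; the pictures are not rectified), "rvec" (rotation vector, rad) and "tvec" (3), from world to camera coordinates, as OpenCV has them; the wrist camera has in their place "T_tool_cam" (4x4, takes a point from camera to tool coordinates, whose origin is the TCP and whose axes are the flange's). Camera axes: x right, y down, z forward; pixel columns grow to the right and rows downward; lengths in mm; the calibration is good to about 2 mm. A picture is of the moment at which its call begins: read the wrist's pose just before it. There is no depth.
- env.hand_in(): hands the job in, once; it reports no verdict.
The state is a dict: "time": time; "joint_positions": joint angles; "joint_vel": joint speeds; "joint_efforts": joint torques, N m; "eef_pos": TCP position; "ee_rot": TCP orientation; "force": force on the tool from outside, world axes, zero at the start; "torque": the same for the moment, N m; "finger_gap": finger opening in mm.
Only numpy, scipy, OpenCV 4.12 (cv2) and the standard library are available. Lean on these libraries where they do the work, as an engineer would, in place of code of your own. Each camera call takes 0.05 s, during which the arm holds its last target.

TASK

With the fingertips on top of the laminated wooden strip, in the open stretch between the jig's dark wooden cover and its steel drag spring, press down hard and slide the strip along its channel until its front end has passed under the spring and is fully home against the steel end stop. Only press and push the strip, never lift it, and move clear of it when it is home. Leave the glue bottle, the cup, the offcut and the clamp beside the jig where they are.

Things in the scene. Friction and masses are not known exactly. Their poses are not given: they have to be found in the camera images.
- jig: Dowelling jig fixed to the bench, 470 x 130 mm. Origin: on the bench, middle of the channel. x: feed direction along the channel to the end stop; y across; z up. White bed, top at z 12 mm. Wooden fences at both sides of the strip, inner faces y +-21 mm, 24 mm wide, tops z 30 mm (2 mm below the strip's top). Fingers have room from x -65 to 99 mm, between cover and spring posts.
- cover_edge (a point): Middle of the top front edge of the jig's dark wooden cover: at x -65 mm of the jig, 48 mm above the bench. The cover is 86 mm wide, reaches back to x -212 mm and is closed behind: it hides the strip's rear end, which cannot be reached.
- strip_top (a point): Loose hardwood strip, light with two thin dark lines along it, 300 x 40 x 20 mm, about 0.17 kg, lying in the channel, rear part under the cover. Point: centre of its upper face, 32 mm above the bench; x along the feed, z up. Must travel 65 to 95 mm; home at x 60 mm of the jig. Slides on a waxed bed (friction 0.15; fingertips 0.7 or more); passing the spring takes about 12 to 20 N of press, else the fingers slip: then stroke again.
- strip_front (a point): Middle of the top edge of the strip's front end, 150 mm ahead of strip_top along its x axis. Home when it meets the end stop.
- stop_face (a point): Steel end stop: this point is on its face, middle, at the height of the strip's top (x 210 mm, z 32 mm of the jig). The stop is 90 mm wide, its top 46 mm above the bench.
- leaf_pin (a point): Middle of the drag spring's cross pin (7 mm thick, along the jig's y), at x 107 mm, z 46 mm of the jig. Two steel posts at y +-49 mm carry it: x 99 to 115 mm, tops 56 mm above the bench.
- leaf (a joint): Drag spring: polished steel blade, 34 mm wide, slanting down along the feed (16 degrees) from its pin to a rolled lip. Value: angle it is lifted, rad; 0 at rest, about 0.10 with the strip under the lip. Presses with about 4 N at first, 7 N on the strip. The strip's front first meets it at about x 153 mm of the jig.
- leaf_lip (a point): Underside of the drag spring's rolled lip, at its middle; at rest 25 mm above the bench, that is 7 mm lower than the strip's top.
- glue: Bystander: yellow glue bottle, 56 mm diameter, 130 mm high, standing on the bench beside the jig. Origin: centre of its underside.
- dowel_cup: Bystander: grey cup, 70 mm across, 70 mm high. Origin: centre of its underside.
- offcut: Bystander: dark wooden offcut 75 x 45 x 32 mm. Origin: centre of its underside.
- clamp: Bystander: red and black bar clamp lying flat, about 260 x 85 mm, 28 mm high, on the side of the jig nearer the robot. Origin: under the middle of its steel bar.

How it is judged (in metres and radians):
On the way:
1. the fingers press on the strip (over 5 N) while its front end lifts the drag spring, before it is home (contact force between the fingers and strip above 5 N and value of joint leaf above 0.02 rad and x of strip_front in the frame of jig below 0.203 m), for 0.1 s.
At the end, for the whole second after the job is handed in: The strip lies at rest flat in its channel, its front end under the lifted spring and within 3.5 mm of the end stop (x of strip_front in the frame of jig above 0.2065 m and z of strip_front in the frame of jig between 0.029 and 0.036 m and z of strip_top in the frame of jig below 0.036 m and value of joint leaf above 0.07 rad and linear speed of strip below 0.01 m/s); the robot touches nothing.
It fails at once if the strip is lifted (its top more than 8 mm above where it lies) (z of any of strip_top, strip_front in the frame of jig above 0.04 m).
It fails at once if the glue bottle is moved by more than 20 mm (distance of glue from where it was at the start of the episode above 0.02 m).
It fails at once if the cup is moved by more than 20 mm (distance of dowel_cup from where it was at the start of the episode above 0.02 m).
It fails at once if the offcut is moved by more than 20 mm (distance of offcut from where it was at the start of the episode above 0.02 m).
It fails at once if the clamp is moved by more than 20 mm (distance of clamp from where it was at the start of the episode above 0.02 m).
It also fails if it takes over 42 s, if anything falls off the work surface, if the arm or the gripper's body presses on something with over 40 N, if the wrist force passes 120 N, or if a joint passes its speed limit or range.

## Working session

There is one attempt and no reset: what is moved stays moved. The work goes in short steps, Python scripts to look and compute and a tool call to move; the robot and the scene stay as the last step left them, time stands still between calls to the robot, and variables do not carry over. Pictures are saved under pics/ and viewed, and the job is handed in when it is done.

Besides the shell and the picture viewer there is one more tool, called as name(argument=value, ...), one argument or row to a line, values as JSON. carry_out: Moves the arm, as the interface text tells. Its arguments: {"type":"object","properties":{"travel":{"type":"array"},"twist":{"type":"array"},"gripper":{"type":"array"}},"required":["travel","twist","gripper"]}

```bash
ls; mkdir -p pics
python3 - <<'E'
from station import env
import cv2,pickle
print(env.state()); print(env.grasp_offset)
d={}
s=env.state()
for n in ("scene","top","wrist"):
    r=env.read_camera(n); d[n]=r
    cv2.imwrite(f"pics/{n}0.png",r["pixels"][:,:,::-1])
    print(n,{k:v for k,v in r.items() if k!="pixels"})
d["state"]=s
pickle.dump(d,open("d0.pkl","wb"))
E
```

```text
pics
{'time': 0.0, 'joint_positions': array([59.74889308, 30.77625766, -0.25556928, 88.16803244,  0.15021656,
       61.15178656, -4.07745763]), 'joint_vel': array([-0.00493542, -0.03836897,  0.04404598, -0.01244658, -0.00255631,
       -0.06642225,  0.04979769]), 'joint_efforts': array([-1.42624290e-04, -5.70973063e+01,  9.91104729e-01, -2.51599056e+01,
       -5.62007376e-02,  1.79794303e-02,  1.60469572e-04]), 'eef_pos': array([ 289.33250827, -581.39371705,  237.87102955]), 'ee_rot': array([-1.79904547e+02,  7.48848298e-03,  2.64659313e+01]), 'force': array([0.12726427, 0.2785132 , 0.42884459]), 'torque': array([ 0.05423447,  0.02992371, -0.02395715]), 'finger_gap': 87.89856959373668}
-18.700000000000003
scene {'intrinsics': array([[380.01310651,   0.        , 255.79396868],
       [  0.        , 380.01310651, 186.76738913],
       [  0.        ,   0.        ,   1.        ]]), 'dist': array([-0.08666287,  0.        ,  0.        ,  0.        ,  0.        ]), 'rvec': array([ 0.90851352,  2.62423744, -0.91675398]), 'tvec': array([ 451.69044893, -280.44743194, 1089.28125259])}
top {'i
[... 275 characters left out ...]
16034042,  0.18588264]), 'tvec': array([  30.65005753,  610.03347547, 1033.31746353])}
wrist {'intrinsics': array([[310.0307794 ,   0.        , 252.43427649],
       [  0.        , 310.0307794 , 192.45057535],
       [  0.        ,   0.        ,   1.        ]]), 'dist': array([-0.01400624,  0.        ,  0.        ,  0.        ,  0.        ]), 'T_tool_cam': array([[ 1.90673087e-05, -9.65071113e-01, -2.61988064e-01,
         6.73229166e+01],
       [ 9.99999933e-01,  1.13818036e-04, -3.46485980e-04,
        -5.11135039e-01],
       [ 3.64202577e-04, -2.61988040e-01,  9.65071051e-01,
        -1.45207339e+02],
       [ 0.00000000e+00,  0.00000000e+00,  0.00000000e+00,
         1.00000000e+00]])}
```

View pics/scene0.png

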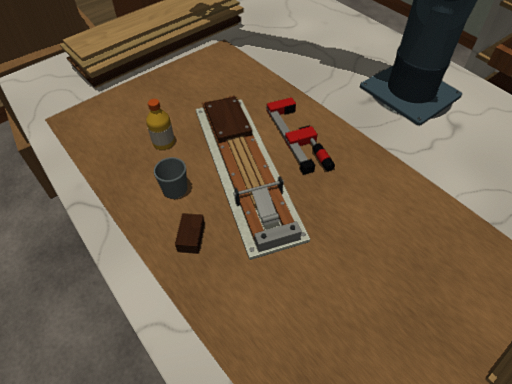

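View pics/top0.png

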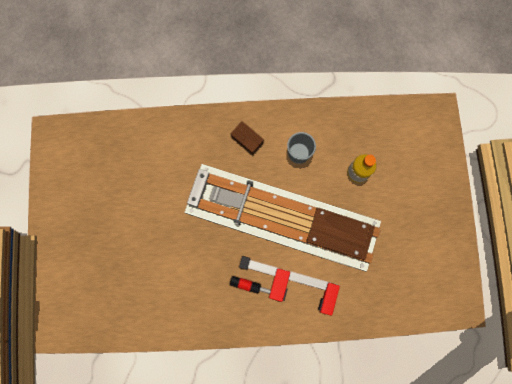

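View pics/wrist0.png

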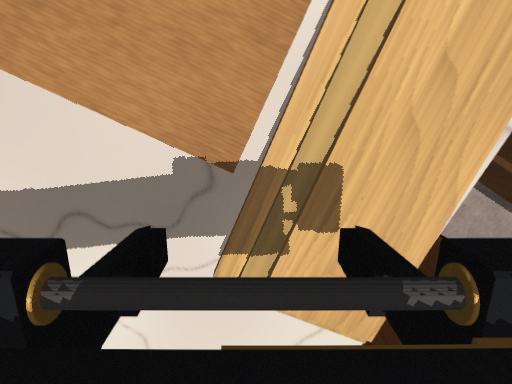

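The scene view shows the jig running from the dark cover (230,118) to the stop (278,237), with the pin at about (259,191). In the top view the cover is at right (340,233) and the stop at left (198,188). The wrist camera isn't looking at the jig yet. I'll enlarge these.

Run:
```python
import cv2,pickle
d=pickle.load(open("d0.pkl","rb"))
t=d["top"]["pixels"][:,:,::-1][160:275,180:385]
cv2.imwrite("pics/topc.png",cv2.resize(t,None,fx=3.9,fy=3.9,interpolation=cv2.INTER_CUBIC))
t=d["scene"]["pixels"][:,:,::-1][90:260,190:320]
cv2.imwrite("pics/scenec.png",cv2.resize(t,None,fx=3.5,fy=3.5,interpolation=cv2.INTER_CUBIC))
```

```text
(no output)
```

View pics/topc.png

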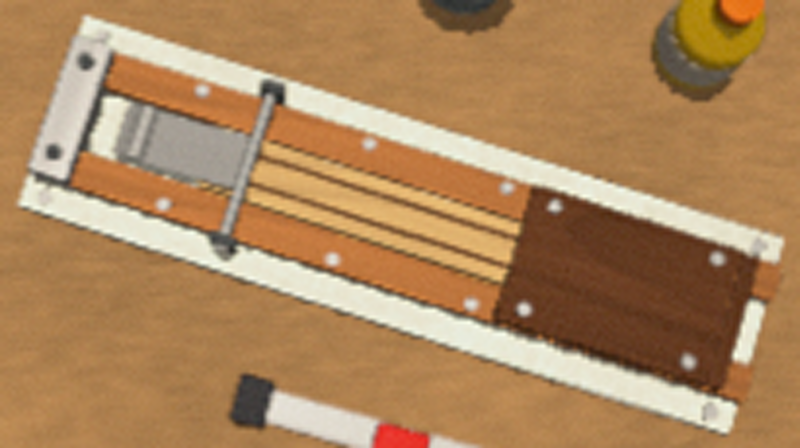

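View pics/scenec.png

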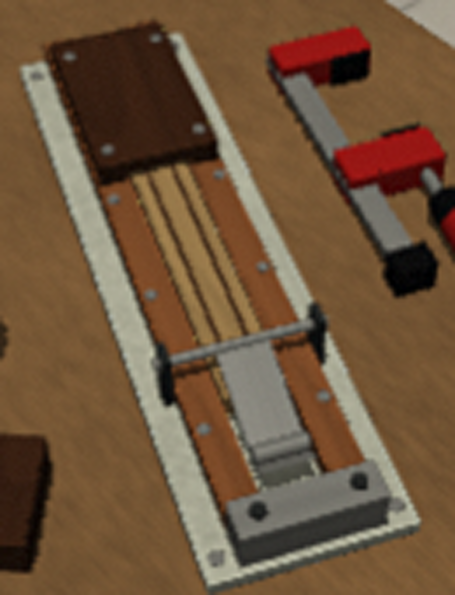

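```bash
cat > fit.py <<'E'
import cv2,pickle,numpy as np
from scipy.optimize import least_squares
d=pickle.load(open("d0.pkl","rb"))
P=lambda n,X: cv2.projectPoints(np.array(X,float).reshape(-1,3),d[n]["rvec"],d[n]["tvec"],d[n]["intrinsics"],d[n]["dist"])[0].reshape(-1,2)
pts=[(-65,-43,48),(-65,43,48),(-212,-43,48),(-212,43,48),(210,-45,46),(210,45,46),(107,-49,56),(107,49,56)]
top=np.array([(530,188),(495,320),(757,255),(722,392),(109,43),(68,182),(272,86),(223,243)])/3.9+[180,160]
sc=np.array([(102,170),(216,145),(48,48),(155,25),(230,500),(382,462),(165,347),(317,310)])/3.5+[190,90]
top-=0.5*(1-1/3.9);sc-=.5*(1-1/3.5)
def W(p,q):
    c,s=np.cos(p[3]),np.sin(p[3]); q=np.array(q,float)
    return np.c_[p[0]+c*q[:,0]-s*q[:,1],p[1]+s*q[:,0]+c*q[:,1],p[2]+q[:,2]]
def run(flip):
    q=np.array(pts,float); q[:,1]*=flip
    f=lambda p:np.r_[P("top",W(p,q))-top,P("scene",W(p,q))-sc].ravel()
    best=min((least_squares(f,[600,0,0,a],loss="soft_l1") for a in np.arange(0,6.3,.7)),key=lambda r:r.cost)
    return best,f(best.x).reshape(2,-1,2)
if __name__=="__main__":
  for fl in (1,-1):
    b,r=run(fl);print(fl,b.cost,b.x,np.degrees(b.x[3]));print(r.round(1).tolist())
E
python3 fit.py
```

```text
1 11.94832030613382 [558.78298151 -64.99837587  -5.18475129  -5.04855408] -289.26084136000844
[[[1.0, -0.9], [-0.2, -0.5], [0.9, 0.2], [0.4, -0.6], [0.7, 1.8], [-0.8, 1.0], [-0.4, 0.9], [-0.4, -0.6]], [[-0.6, 0.5], [1.1, -0.4], [0.0, -1.8], [0.9, -2.0], [-0.5, 1.0], [-1.4, -0.7], [0.2, 2.6], [0.6, 1.5]]]
-1 675.0747558933583 [556.9009342  -65.91508344 -14.28857816   7.91408579] 453.44371446025974
[[[-1.3, 24.5], [3.9, -44.5], [0.4, 1.7], [4.8, -68.2], [-7.5, 72.7], [0.4, 0.0], [-6.4, 59.3], [2.7, -21.6]], [[21.6, -5.8], [-38.9, 18.1], [1.1, 0.4], [-56.6, 21.5], [69.6, -32.5], [-3.7, 2.1], [55.5, -20.3], [-20.7, 13.4]]]
```

```bash
cat > plan.py <<'E'
import sys,numpy as np
from scipy.spatial.transform import Rotation as R
from station import env
# target x y z yaw -> tool-frame shift & twist
def go(t,yaw):
    s=env.state(); Rm=R.from_euler("xyz",s["ee_rot"],degrees=True)
    print("pos",s["eef_pos"].round(1),"rot",s["ee_rot"].round(2),"F",s["force"].round(1),"gap",round(s["finger_gap"],1),"t",s["time"])
    print("shift tool mm",Rm.inv().apply(np.array(t)-s["eef_pos"]).round(1),"twist deg/rad",s["ee_rot"][2]-yaw,np.radians(s["ee_rot"][2]-yaw))
if __name__=="__main__":
    a=list(map(float,sys.argv[1:])); go(a[:3],a[3])
E
python3 - <<'E'
from fit import *
b,_=run(1); p=b.x
# ground intersection
def G(n,uv,z):
    R,_=cv2.Rodrigues(d[n]["rvec"]);t=d[n]["tvec"]
    v=cv2.undistortPoints(np.array([[uv]],float),d[n]["intrinsics"],d[n]["dist"]).ravel()
    o=-R.T@t; r=R.T@np.r_[v,1]; return o+r*(z-o[2])/r[2]
c,s=np.cos(p[3]),np.sin(p[3])
def J(w): w=w[:2]-p[:2]; return (c*w[0]+s*w[1],-s*w[0]+c*w[1])
for nm,n,uv,z in [("glue","top",(369,160),130),("glue s","scene",(154,103),130),("cup","top",(301,143),70),("clampblock","top",(333,297),28)]:
    w=G(n,uv,z);print(nm,w.round(0),np.round(J(w)))
E
python3 plan.py 544 -107 239 70.7
```

```text
glue [ 669. -253.  130.] [-142. -166.]
glue s [ 672. -249.  130.] [-136. -168.]
cup [ 730. -108.   70.] [  16. -176.]
clampblock [ 363. -172.   28.] [-166.  150.]
pos [ 289.4 -581.5  238. ] rot [-179.92    0.     26.46] F [ 0.6 -0.7 -0.1] gap 88.4 t 0.15
shift tool mm [ 439.3 -311.3   -0.6] twist deg/rad -44.23834098150257 -0.7721047057471597
```

carry_out(
  travel=[
    [0.044, -0.031, 0],
    [0.044, -0.031, 0],
    [0.044, -0.031, 0],
    [0.044, -0.031, 0],
    [0.044, -0.031, 0],
  ],
  twist=[0, 0, 0, 0, 0],
  gripper=[0.088, 0.088, 0.088, 0.088, 0.088],
)

```text
time: 0.78
eef_pos: [418.0, -343.4, 238.6]
ee_rot: [-180.0, 0.0, 26.5]
force: [1.1, -0.2, -0.5]
finger_gap: 87.9
```

carry_out(
  travel=[
    [0.044, -0.031, 0],
    [0.044, -0.031, 0],
    [0.044, -0.031, 0],
    [0.044, -0.031, 0],
    [0.044, -0.031, 0],
  ],
  twist=[0, 0, 0, 0, 0],
  gripper=[0.05, 0.02, 0, 0, 0],
)

```text
time: 1.4
eef_pos: [545.9, -106.8, 238.6]
ee_rot: [180.0, 0.0, 26.4]
force: [0.0, -0.3, 0.1]
finger_gap: 40.1
```

carry_out(
  travel=[
    [0, 0, 0],
    [0, 0, 0],
    [0, 0, 0],
    [0, 0, 0],
    [0, 0, 0],
  ],
  twist=[-0.155, -0.155, -0.155, -0.155, -0.152],
  gripper=[0, 0, 0, 0, 0],
)

```text
time: 2.02
eef_pos: [545.2, -108.3, 238.5]
ee_rot: [-180.0, 0.0, 71.0]
force: [0.3, 0.6, 0.4]
finger_gap: 0.5
```

carry_out(
  travel=[
    [0, 0, 0],
    [0, 0, 0],
  ],
  twist=[0, 0],
  gripper=[0, 0],
)

```text
time: 2.28
eef_pos: [545.3, -108.4, 238.6]
ee_rot: [-180.0, 0.0, 70.5]
force: [-0.3, 0.6, -0.4]
finger_gap: 0.7
```

```bash
python3 plan.py 544 -107 139 70.7
python3 - <<'E'
from station import env
import cv2,pickle
s=env.state(); r=env.read_camera("wrist"); pickle.dump((s,r),open("w1.pkl","wb"))
cv2.imwrite("pics/w1.png",cv2.resize(r["pixels"][:,:,::-1],None,fx=1.5,fy=1.5,interpolation=cv2.INTER_CUBIC))
E
```

```text
pos [ 545.3 -108.4  238.6] rot [-179.98    0.     70.52] F [-0.3  0.6 -0.4] gap 0.7 t 2.275
shift tool mm [ 0.9 -1.6 99.6] twist deg/rad -0.18343833889240102 -0.003201602988061566
```

View pics/w1.png

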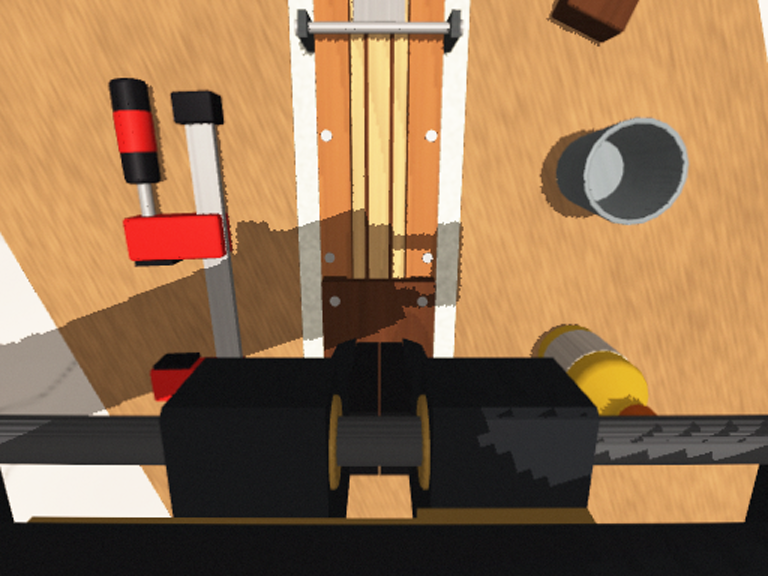

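The wrist view shows the closed fingers aligned with the strip, whose centre is near column 379. The cover front edge is at row 279 (columns 322–434) and the pin is at row 29. I'll compare these with the fit.

```bash
cat > fit2.py <<'E'
from fit import *
from scipy.spatial.transform import Rotation as R
def proj(s,r,X):
    Rt=R.from_euler("xyz",s["ee_rot"],degrees=True).as_matrix()
    T=r["T_tool_cam"]; Rc=Rt@T[:3,:3]; o=Rt@T[:3,3]+s["eef_pos"]
    Rv=Rc.T; return cv2.projectPoints(np.array(X,float),cv2.Rodrigues(Rv)[0],-Rv@o,r["intrinsics"],r["dist"])[0].reshape(-1,2)
E
python3 - <<'E'
from fit2 import *
s,r=pickle.load(open("w1.pkl","rb"))
wp=[(-65,43,48),(-65,-43,48),(107,0,46),(-65,21,30),(-65,-21,30)]
wm=(np.array([(322,279),(434,279),(381,28.5)])+.5)/1.5-.5; n=3
q=np.array(pts,float)
b,_=run(1)
print("pred with two-cam fit",proj(s,r,W(b.x,wp))[:n]*1.5+.25)
f=lambda p:(proj(s,r,W(p,wp))[:n]-wm).ravel()
g=lambda p:np.r_[np.r_[P("top",W(p,q))-top,P("scene",W(p,q))-sc].ravel(),f(p)*2]
for nm,fn in (("wrist",lambda p:f(np.r_[p[:2],0,p[2]])),("all",g),("all z0",lambda p:g(np.r_[p[:2],0,p[2]]))):
    x0=b.x if nm=="all" else b.x[[0,1,3]]
    x=least_squares(fn,x0).x; print(nm,x.round(2),np.degrees(x[-1])+360,fn(x)[-6:].round(1))
E
```

```text
pred with two-cam fit [[320.55388914 282.36703615]
 [434.17326729 281.93419859]
 [376.1506202   31.53586236]]
wrist [560.98 -63.38  -5.06] 69.91513390007322 [-1.1  0.9  1.2  1.7 -0.1 -1.9]
all [560.52 -63.7   -4.99  -5.06] 70.34754813023505 [-0.8  1.   1.7  1.4 -2.6 -0. ]
all z0 [560.66 -63.36  -5.06] 70.3171840899476 [-1.9  2.5  2.7  3.  -2.4 -3.7]
```

carry_out(
  travel=[
    [0.0025, -0.001, 0.045],
    [0, 0, 0.045],
    [0, 0, 0.045],
    [0, 0, 0],
    [0, 0, 0],
  ],
  twist=[0, 0, 0, 0, 0],
  gripper=[0, 0, 0, 0, 0],
)

```text
time: 2.95
eef_pos: [546.4, -105.6, 105.2]
ee_rot: [179.9, -0.0, 70.7]
force: [-0.4, -0.9, -0.8]
finger_gap: 0.6
```

```bash
python3 plan.py 545.3 -105.8 40 70.2
python3 - <<'E'
from station import env
import cv2,pickle
s=env.state(); r=env.read_camera("wrist"); pickle.dump((s,r),open("w2.pkl","wb"))
cv2.imwrite("pics/w2.png",cv2.resize(r["pixels"][:,:,::-1],None,fx=1.5,fy=1.5,interpolation=cv2.INTER_CUBIC))
from fit2 import *
print((proj(s,r,W([560.5,-63.5,0,np.radians(70.2)],[(-65,43,48),(-65,-43,48),(107,0,46),(99,49,56),(99,-49,56)]))*1.5+.25).round())
E
```

```text
pos [ 546.4 -105.6  105.2] rot [ 1.7989e+02 -2.0000e-02  7.0660e+01] F [-0.4 -0.9 -0.8] gap 0.6 t 2.95
shift tool mm [-0.5 -1.1 65.2] twist deg/rad 0.4585045281428535 0.008002413651395795
[[285. 357.]
 [468. 358.]
 [380. -64.]
 [245. -53.]
 [514. -50.]]
```

View pics/w2.png

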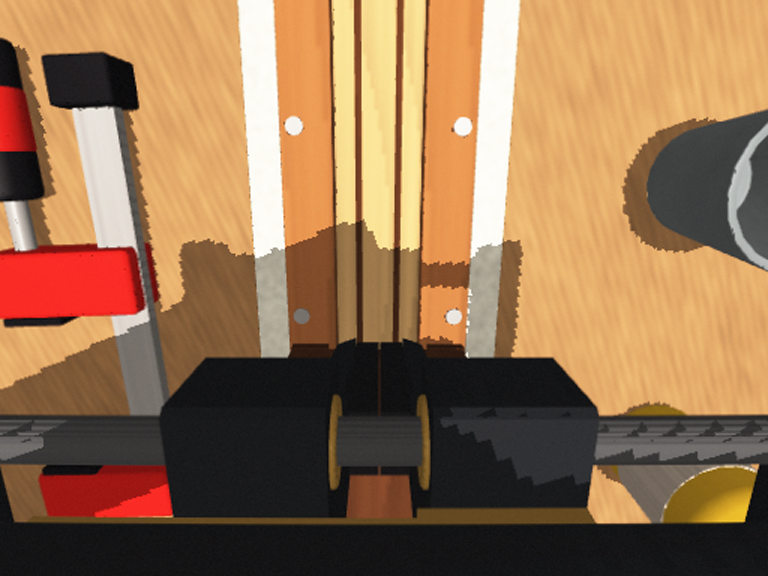

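carry_out(
  travel=[
    [0.006, 0, 0.03],
    [0, 0, 0.03],
    [0, 0, 0.005],
    [0, 0, 0],
    [0, 0, 0],
  ],
  twist=[0, 0, 0, 0, 0],
  gripper=[0, 0, 0, 0, 0],
)

```text
time: 3.62
eef_pos: [548.4, -100.3, 40.3]
ee_rot: [179.9, -0.0, 70.7]
force: [-0.3, 0.2, -0.1]
finger_gap: 0.4
```

carry_out(
  travel=[
    [0, 0, 0.002],
    [0, 0, 0.002],
    [0, 0, 0],
  ],
  twist=[0, 0, 0],
  gripper=[0, 0, 0],
)

```text
time: 4.0
eef_pos: [547.1, -100.0, 34.6]
ee_rot: [-180.0, 0.0, 70.7]
force: [0.6, 0.1, -0.1]
finger_gap: 0.0
```

carry_out(
  travel=[
    [0, 0, 0.002],
    [0, 0, 0],
  ],
  twist=[0, 0],
  gripper=[0, 0],
)

```text
time: 4.25
eef_pos: [547.2, -99.9, 32.6]
ee_rot: [-180.0, 0.0, 70.7]
force: [0.1, -0.0, 0.6]
finger_gap: 0.6
```

carry_out(
  travel=[
    [0, 0, 0.001],
    [0, 0, 0],
  ],
  twist=[0, 0],
  gripper=[0, 0],
)

```text
time: 4.5
eef_pos: [547.2, -100.0, 32.5]
ee_rot: [-180.0, 0.0, 70.7]
force: [-2.4, -0.2, 10.7]
finger_gap: 0.5
```

carry_out(
  travel=[
    [0, 0, 0.001],
    [0, 0, 0],
  ],
  twist=[0, 0],
  gripper=[0, 0],
)

```text
time: 4.75
eef_pos: [547.2, -99.9, 32.4]
ee_rot: [-180.0, 0.0, 70.7]
force: [-6.6, 1.0, 21.6]
finger_gap: 0.5
```

carry_out(
  travel=[
    [0.004, 0, 0.0002],
    [0.005, 0, 0],
    [0.005, 0, 0],
    [0.005, 0, 0],
    [0.005, 0, 0],
  ],
  twist=[0, 0, 0, 0, 0],
  gripper=[0, 0, 0, 0, 0],
)

```text
time: 5.38
eef_pos: [554.5, -82.4, 32.4]
ee_rot: [180.0, 0.4, 70.5]
force: [-9.3, -13.1, 23.9]
finger_gap: 0.3
```

```bash
cat > look.py <<'E'
from station import env
import cv2,sys
n=sys.argv[1]
s=env.state()
print(s["eef_pos"].round(1),s["force"].round(1),s["ee_rot"].round(1),s["time"])
a=env.read_camera("top")["pixels"][:,:,::-1][160:260,180:330]
b=env.read_camera("scene")["pixels"][:,:,::-1][140:260,210:320]
a=cv2.resize(a,None,fx=4,fy=4,interpolation=cv2.INTER_CUBIC)
w=env.read_camera("wrist")["pixels"][:,:,::-1]
cv2.imwrite(f"pics/a{n}.png",a);cv2.imwrite(f"pics/b{n}.png",cv2.resize(b,None,fx=5,fy=5,interpolation=cv2.INTER_CUBIC));cv2.imwrite(f"pics/w{n}.png",w)
E
python3 look.py 5
```

```text
[554.5 -82.4  32.4] [ -9.3 -13.1  23.9] [180.    0.4  70.5] 5.375
```

View pics/b5.png

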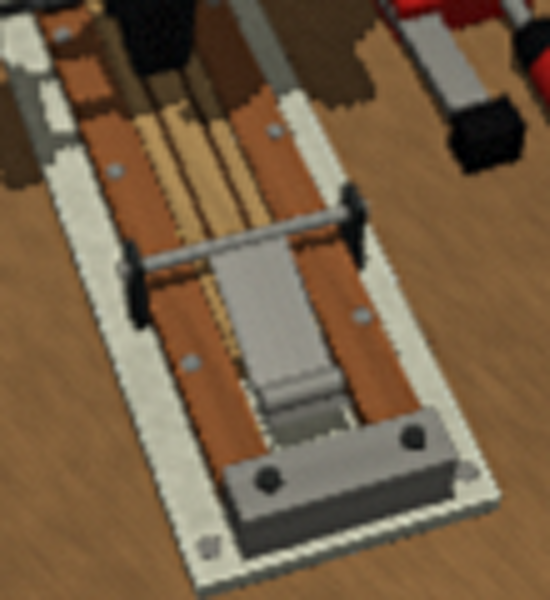

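View pics/w5.png

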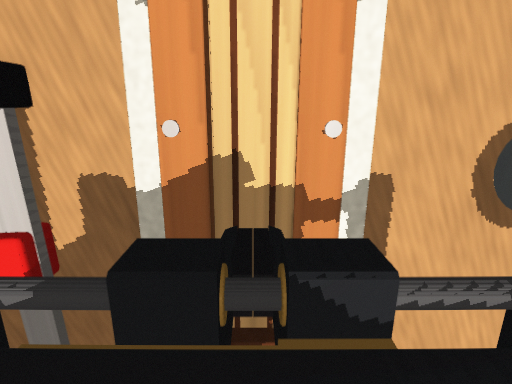

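The strip has moved about 20 mm with the fingers and its front end (240,355 in crop) has reached the spring. I'll press a little harder and keep pushing.

carry_out(
  travel=[
    [0, 0, 0.0006],
    [0.004, 0, 0],
    [0.004, 0, 0],
    [0.004, 0, 0],
    [0.004, 0, 0],
  ],
  twist=[0, 0, 0, 0, 0],
  gripper=[0, 0, 0, 0, 0],
)

```text
time: 6.15
eef_pos: [557.9, -72.8, 32.4]
ee_rot: [-179.9, 0.8, 70.3]
force: [-14.8, -21.0, 36.3]
finger_gap: 0.3
```

```bash
python3 look.py 6
```

```text
[557.9 -72.8  32.4] [-14.8 -21.   36.3] [-179.9    0.8   70.3] 6.15
```

View pics/b6.png

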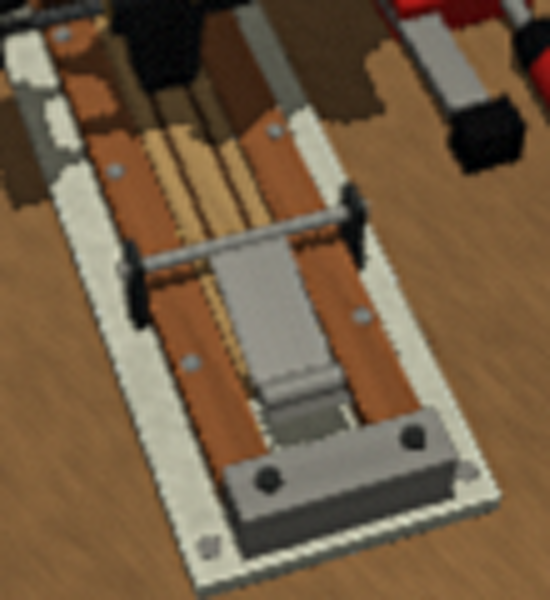

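Run:
```python
from fit import *
p=[560,-64,-3,np.radians(70.4)]
from station import env
sc2=cv2.imread("pics/b6.png"); 
# overlay x marks along strip edge y=-20,z=32
im0=cv2.resize(d["scene"]["pixels"][:,:,::-1][140:260,210:320],None,fx=5,fy=5,interpolation=cv2.INTER_CUBIC)
b5=cv2.imread("pics/b5.png")
out=[]
for im in (im0,b5,sc2):
    im=im.copy()
    for x in range(110,211,10):
        u=(P("scene",W(p,[(x,-28,30)]))[0]-[210,140]+.5)*5-.5
        cv2.circle(im,tuple(int(v) for v in u),2,(255,0,0) if x%50 else (0,0,255),-1)
    out.append(cv2.resize(im[230:480,120:400],None,fx=1.9,fy=1.9)[:, :265*2][:, :])
cv2.imwrite("pics/cmp.png",np.hstack([o[:,:400] for o in out])[:, :1200][:, :].copy() if 0 else cv2.resize(np.hstack([o[:,50:450] for o in out]),(800,317)))
```

```text
(no output)
```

View pics/cmp.png

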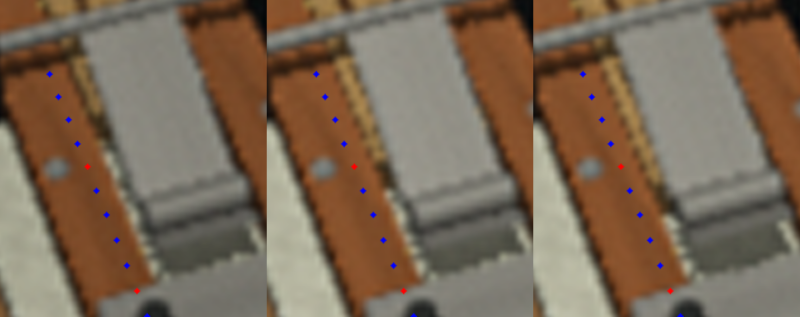

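Strip front moved from x≈128 to ≈149 to ≈159, so it follows the fingers and is now under the blade. Continuing, with a small sideways relief.

carry_out(
  travel=[
    [0.004, -0.0005, 0],
    [0.004, 0, 0],
    [0.004, 0, 0],
    [0.004, 0, 0],
    [0.004, 0, 0],
  ],
  twist=[0, 0, 0, 0, 0],
  gripper=[0, 0, 0, 0, 0],
)

```text
time: 6.92
eef_pos: [565.0, -52.6, 32.4]
ee_rot: [180.0, 0.7, 70.3]
force: [-13.2, -19.1, 32.8]
finger_gap: 0.4
```

```bash
python3 look.py 7
```

```text
[565.  -52.6  32.4] [-13.2 -19.1  32.8] [180.    0.7  70.3] 6.925
```

View pics/b7.png

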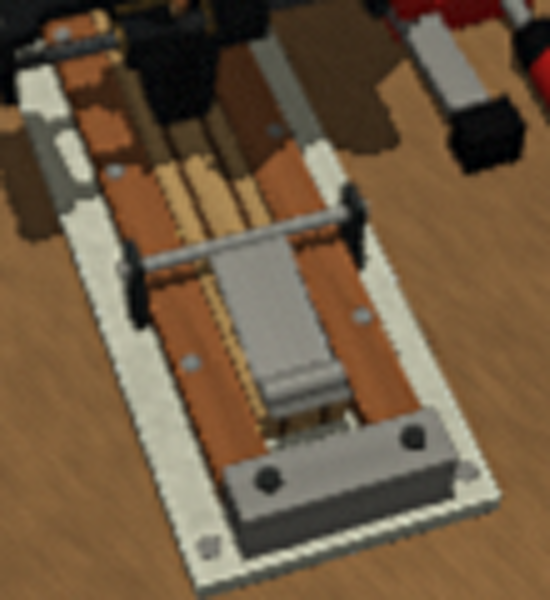

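The strip front now shows beyond the lip at (305,415), with about 30 mm to go. The fingers are moving with it at 33 N press.

carry_out(
  travel=[
    [0.004, 0, 0],
    [0.004, 0, 0],
    [0.004, 0, 0],
    [0.004, 0, 0],
    [0.004, 0, 0],
  ],
  twist=[0, 0, 0, 0, 0],
  gripper=[0, 0, 0, 0, 0],
)

```text
time: 7.7
eef_pos: [571.8, -33.7, 32.4]
ee_rot: [180.0, 0.7, 70.3]
force: [-12.0, -18.5, 33.2]
finger_gap: 0.2
```

```bash
python3 look.py 8
```

```text
[571.8 -33.7  32.4] [-12.  -18.5  33.2] [180.    0.7  70.3] 7.7
```

View pics/b8.png

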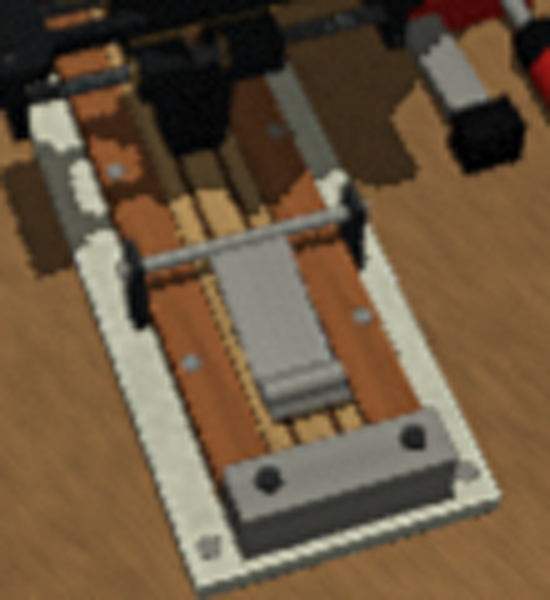

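View pics/a8.png

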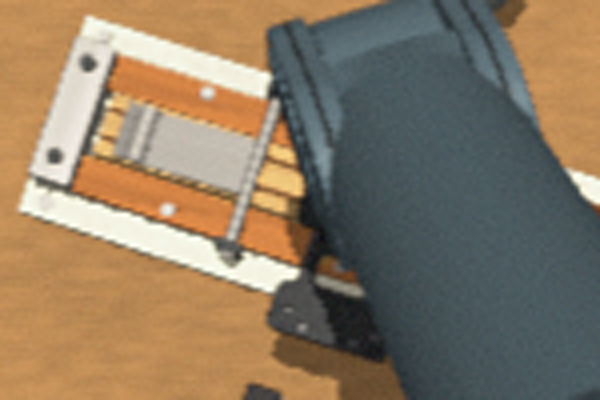

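The strip front is now close to the stop: about 10 mm left in the top view. I'll finish with smaller steps.

carry_out(
  travel=[
    [0.003, 0, 0],
    [0.003, 0, 0],
    [0.003, 0, 0],
    [0.003, 0, 0],
    [0, 0, 0],
  ],
  twist=[0, 0, 0, 0, 0],
  gripper=[0, 0, 0, 0, 0],
)

```text
time: 8.48
eef_pos: [573.7, -28.4, 32.4]
ee_rot: [-179.9, 1.2, 70.1]
force: [-18.1, -29.2, 41.6]
finger_gap: 0.6
```

```bash
python3 look.py 9
```

```text
[573.7 -28.4  32.4] [-18.1 -29.2  41.6] [-179.9    1.2   70.1] 8.475
```

View pics/a9.png

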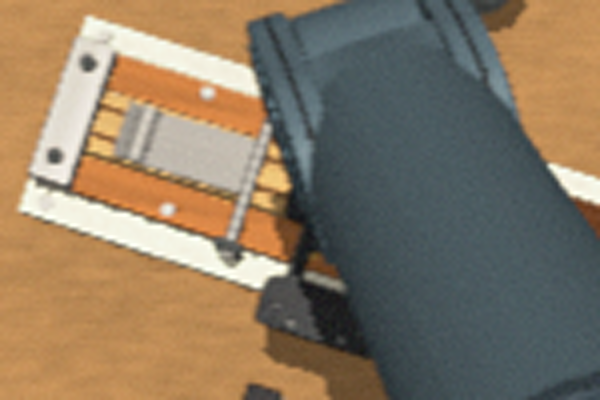

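The strip appears to touch the stop: the fingers advanced only 5.6 of 12 mm and the push rose to 34 N. One small confirming push.

carry_out(
  travel=[
    [0.002, 0, 0],
    [0.001, 0, 0],
    [0, 0, 0],
  ],
  twist=[0, 0, 0],
  gripper=[0, 0, 0],
)

```text
time: 9.0
eef_pos: [573.7, -28.3, 32.4]
ee_rot: [-179.8, 1.4, 70.0]
force: [-20.2, -34.8, 46.7]
finger_gap: 0.9
```

```bash
python3 look.py 10
python3 - <<'E'
import cv2
im=cv2.imread("pics/a10.png")
cv2.imwrite("pics/a10c.png",cv2.resize(im[20:220,10:210],None,fx=3,fy=3,interpolation=cv2.INTER_CUBIC))
E
```

```text
[573.7 -28.3  32.4] [-20.2 -34.8  46.7] [-179.8    1.4   70. ] 9.0
```

View pics/a10c.png

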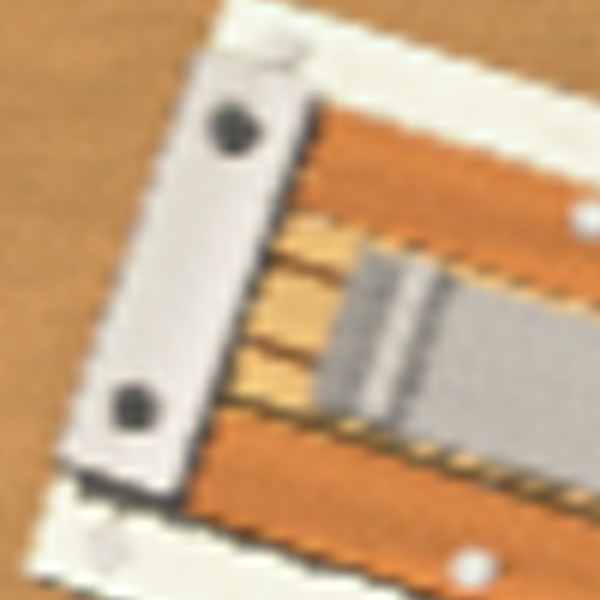

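Home: the strip's front meets the stop and the fingers no longer advance. Now I'll ease the push, keeping it slightly forward, and lift clear.

carry_out(
  travel=[
    [-0.003, 0, 0],
    [-0.002, 0, -0.001],
    [0, 0, -0.002],
    [0, 0, -0.004],
    [0, 0, -0.01],
  ],
  twist=[0, 0, 0, 0, 0],
  gripper=[0, 0, 0, 0, 0],
)

```text
time: 9.78
eef_pos: [576.2, -13.7, 46.8]
ee_rot: [-179.9, -0.0, 70.8]
force: [0.6, 0.6, -0.1]
finger_gap: 0.2
```

carry_out(
  travel=[
    [0, 0, -0.03],
    [0, 0, -0.04],
    [0, 0, -0.04],
    [0, 0, -0.04],
    [0, 0, 0],
  ],
  twist=[0, 0, 0, 0, 0],
  gripper=[0, 0, 0, 0, 0],
)

```text
time: 10.4
eef_pos: [578.8, -13.9, 200.5]
ee_rot: [179.7, -0.1, 70.8]
force: [-0.3, 0.8, 0.8]
finger_gap: 0.6
```

carry_out(
  travel=[
    [-0.04, 0, 0],
    [-0.04, 0, 0],
    [-0.04, 0, 0],
    [0, 0, 0],
    [0, 0, 0],
  ],
  twist=[0, 0, 0, 0, 0],
  gripper=[0, 0, 0, 0, 0],
)

```text
time: 11.02
eef_pos: [536.8, -126.9, 196.4]
ee_rot: [-179.9, -0.0, 70.8]
force: [-0.2, 0.7, -1.0]
finger_gap: 0.6
```

```bash
python3 look.py 11
python3 - <<'E'
import cv2,numpy as np
f=lambda n,y,x:cv2.resize(cv2.imread(n)[y:y+200,x:x+200],(400,400),interpolation=cv2.INTER_CUBIC)
cv2.imwrite("pics/f.png",np.hstack([f("pics/a11.png",20,10),f("pics/b11.png",300,200)]))
from station import env
cv2.imwrite("pics/scene_end.png",env.read_camera("scene")["pixels"][:,:,::-1])
E
```

```text
[ 536.8 -126.9  196.4] [-0.2  0.7 -1. ] [-179.9   -0.    70.8] 11.025
```

View pics/f.png

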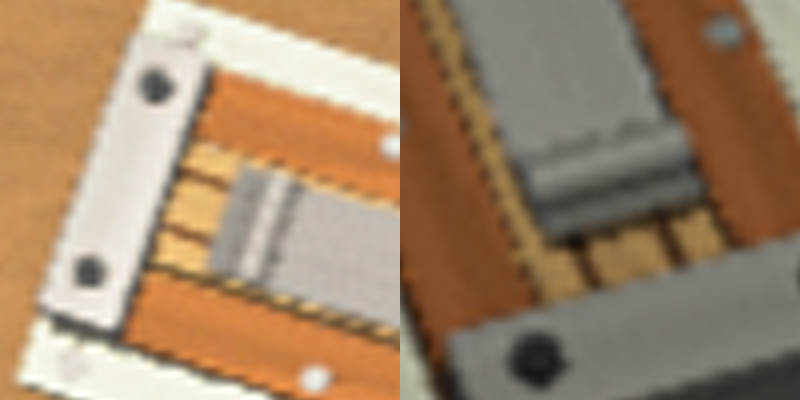

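View pics/scene_end.png

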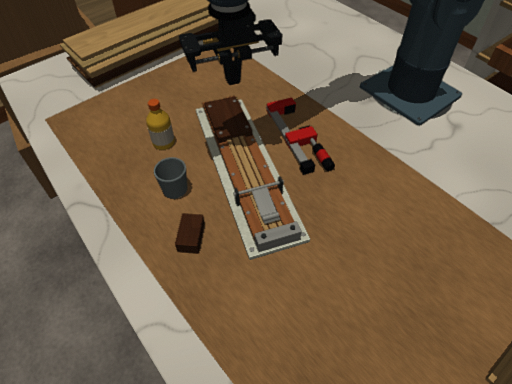

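View pics/w11.png

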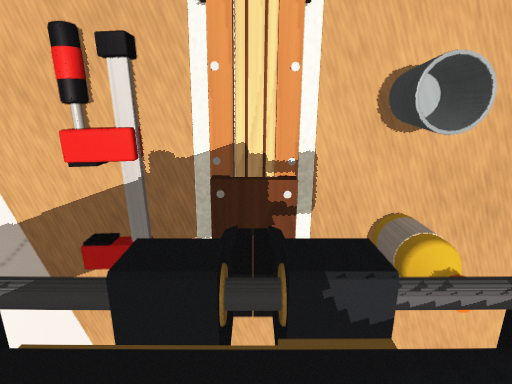

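The final views show the strip reaching the stop (top crop 180,165 to 155,260) with no white bed visible between them, and the lip resting on the strip. The bystanders are where they were, and the arm is clear.

```bash
python3 -c "
from station import env
print(env.hand_in(), env.state()['time'])"
```

```text
the job is handed in; nothing more can be done
the job is handed in; nothing more can be done
```

The strip is home against the steel end stop, its front end under the lifted spring, and the job is handed in. I pressed on it with closed fingertips just ahead of the cover and slid it home in one continuous stroke, using about 11 s of the 42 s allowed.

- **Press force:** it was 24 to 36 N on the way past the spring and about 47 N against the stop, more than the 12 to 20 N you suggested. The highest reading in any single direction was 47 N, well below the 120 N wrist limit.
- **Home:** on a last push of 3 mm the fingers did not advance and the force rose. After lifting clear, the top view shows no bed between strip and stop and the lip resting on the strip. I judged this from the pictures and forces, not from a millimetre measurement of the remaining gap.
- **Surroundings:** the glue bottle, cup, offcut and clamp look unmoved, and the force on the tool read about zero after lifting.
- **Disagreement:** the camera fit put the jig about 5 mm low. Contact came at z 32.5 mm, which matches the stated 32 mm, so I went by touch for height. The close wrist view showed the cover edge about 4 to 5 mm nearer than the fit, so I started 6 mm further forward.

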